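# Put the seasonings back in the spice tray

### The arm

A 7-joint arm with a two-finger parallel gripper is mounted at the origin on the work surface; the furniture and walls round the work are solid. World frame = base frame: x ahead of the robot, y to its left, z up, the work surface at z = 0. Lengths are in m, angles in degrees, forces in N, time in s.
With the tool pointing down it reaches from about 0.425 to 0.925 m from the base axis. Payload 6.8 kg.
Tool frame: the origin (TCP) lies on the centre line of the jaws, within the pads' length; the fingertips stand manip.tips_ahead ahead of it and the grasp point (between the pads) is the TCP (manip.tips_ahead is the distance from the TCP to the fingertips, in m); z points along the fingers, y is the line along which they close (so a half turn about z gives the same grasp; the last joint's range is limited). The gripper opens to 88 mm and grips with 3 to 60 N. Pads are 20 mm wide; open, the fingers measure 115 mm over their backs; the gripper's body (75 mm by 178 mm) begins 61 mm behind the grasp point.
Start: joints at [61.072, 27.33, 1.283, 89.118, -0.659, 63.558, -4.761], TCP at [0.261, -0.623, 0.208] pointing down, gripper open.
Joint ranges: [-169.35, 169.35], [-19.33, 120.38], [-80.79, 83.38], [13.8, 139.57], [-78.32, 258.32], [9.67, 109.79], [-169.56, 169.56]. Speed limits (degrees/s): [136.94, 136.94, 180, 180, 180, 180, 180].

### API

Orientations are given as a 3x3 rotation matrix whose columns are the frame's x, y, z axes.
In Python, from cell import manip gives the robot as it stands.
- The arm moves only by the shell command python3 -m creep 'ROWS' [OPENING] [FORCE]. ROWS is JSON, one flat list of numbers, 6 for each row, row after row: the shift along the tool's x, y, z in cm, then the turn, a rotation vector about the tool's x, y, z in degrees. In form: [tx, ty, tz, rx, ry, rz, tx, ty, tz, rx, ry, rz, ...]. A call has exactly 10 rows; each row is the pose to reach, as a shift and turn from the pose commanded when the call began, along the tool's axes at that moment; what a row does not reach only later rows make up. A row lasts 1/8 s, in which the tool goes at most 62.5 mm and 10.7 degrees, less where a joint would pass 70% of its speed; a pose out of reach is approached as far as the arm can. A call with a gripper value outside its range is refused whole. OPENING is the closure, from -1 (fully open) to 1 (shut), set as the call begins (- or left out, the last holds). The fingers move at their own pace and stop on an object; FORCE is the grip in N (left out, the last holds). Time passes only in rows, so rows that repeat a pose let the fingers close, or fill a call up. It gives the time, the measured TCP pose, the force, the opening and the grip force at its end, in the units of the state.
- manip.read_state(): the state, without advancing time (a new reading comes with each control period).
- manip.snapshot(name): name is "side" or "top" or "wrist"; returns a dict with "frame" (420x560x3 uint8, red, green, blue), "mtx" (3x3 intrinsics, pixels), "dist" ([k1, k2, p1, p2, k3] as OpenCV has them; the pictures are not rectified), "eye" and "attitude" of the camera in the world. Camera axes: x right, y down, z forward; pixel columns grow to the right and rows downward; lengths in m; the calibration is good to about 2 mm. A picture is of the moment at which its call begins. There is no depth.
- manip.sign_off(): hands the job in; it is judged then, once.
Trained networks look in a picture, given as the dict that the camera call returned (one of the last four; its "shot" number tells which), for a name from the list of things; names that differ only in an ending like _2 or _b are one class to them, and where a whole thing is asked for, a point or a joint stands for the part that bears it (a point fixed in the world has none). Each returns a list of dicts, best first, with "p" (0 to 1); they miss things now and then, are a little off and sometimes report something else, mostly with a low value. They report only what shows in the picture. A call takes as long as a camera call.
- manip.boxes_of(query, picture): "location" ([column, row] in pixels, amid what is visible of it).
- manip.spot_point(query, picture): "location" ([column, row] in pixels: a listed point, or the origin of a listed thing).
The state is a dict: "clock": time; "joint_pos": joint angles; "qvel": joint speeds; "effort": joint torques, N m; "tcp_pos": TCP position; "eef_rot": TCP orientation; "contact_force": force on the tool from outside, world axes, zero at the start; "ft_torque": the same for the moment, N m; "finger_gap": finger opening in m; "finger_force": force on a finger pad.
Only numpy, scipy, OpenCV 4.12 (cv2) and the standard library are available. Lean on these libraries where they do the work, as an engineer would, in place of code of your own. Each camera call takes 0.05 s, during which the arm holds its last target. There are 200 camera calls.

### The job

Someone has put the tablet bottle into the black cup of the spice tray. First move it to the blue medicine tray, standing upright in the compartment without the blister pack; after that put the three seasonings upright into the cups of their own cap colour: the red-capped jar in the red cup, the black-capped jar in the black cup and the grey shaker in the grey cup. Leave the big gold-lidded jar where it stands.

Things in the scene. Friction and masses are not known exactly. Their poses are not given: they have to be found in the camera images.
- tablet_bottle: white tablet bottle with ribbed black cap, 55 mm across (cap 45 mm across, from 76 mm up), 95 mm tall, about 0.09 kg; origin at the centre of its underside, z up; at the start it stands in the black cup, its underside 14 mm above the worktop and its top at 109 mm
- red_jar: round glass spice jar with red cap, 45 mm across at the cap (the top 20 mm) and 42 mm below, 106 mm tall, about 0.11 kg, standing on the worktop; origin at the centre of its underside, z up
- black_jar: spice jar with dark label and black cap, 40 mm across, 107 mm tall, about 0.11 kg, standing on the worktop; origin at the centre of its underside, z up
- grey_shaker: grey seasoning shaker with a rounded grey top, at most 44 mm across up to 66 mm, narrowing to a 34 mm wide top, 90 mm tall, about 0.1 kg, standing on the worktop; origin at the centre of its underside, z up; behind the seasonings an air fryer handle (163 mm high) reaches to x = 0.64 m, y = -0.16 m; a 0.3 m tall paper roll stands at x = 0.25, y = -0.2 m; grip with fingers closing along y
- spice_tray: fixed light wooden tray, 310 mm long (its y axis) by 104 mm wide (its x axis), board top 10 mm above the worktop, with an 18 mm high lip along each long side; three cups stand on it in a row along its y axis, 95 mm from centre to centre, in any order of colour; origin at the centre of its underside, z up
- cup_red: open round red plastic cup fixed on the spice tray: outside 76 mm across at the rim, 30 mm high, inside 68 mm across at the rim and about 62 mm at its floor, floor 4 mm thick; origin at the centre of its underside (10 mm above the worktop), z up
- cup_black: open round black plastic cup fixed on the spice tray: outside 76 mm across at the rim, 30 mm high, inside 68 mm across at the rim and about 62 mm at its floor, floor 4 mm thick; origin at the centre of its underside (10 mm above the worktop), z up
- cup_grey: open round grey plastic cup fixed on the spice tray: outside 76 mm across at the rim, 30 mm high, inside 68 mm across at the rim and about 62 mm at its floor, floor 4 mm thick; origin at the centre of its underside (10 mm above the worktop), z up
- medicine_tray: fixed blue plastic tray, 200 mm (its x axis) by 120 mm (its y axis), rim 16 mm high, walls and floor 4 mm thick, a dividing wall across its middle makes two compartments of 94 by 112 mm; a flat blister pack lies in the one on its +x side; the empty one's centre is at x = -49 mm, y = 0, with its floor at z = 4 mm; origin at the centre of the tray's underside, z up
- gold_jar: big glass jar with gold lid, 94 mm across, 140 mm tall, 0.8 kg, loose; to be left where it stands; origin at the centre of its underside, z up

How it is judged:
By the outcome, as a careful person would: the job done as asked, in the order asked, and still so for the second after the job is handed in, with the robot touching nothing.
It also fails if it takes over 115 s, if anything falls off the work surface, if the arm or the gripper's body presses on something with over 40 N, if the wrist force passes 120 N, or if a joint passes its speed limit or range.

## Working session

There is one attempt and no reset: what is moved stays moved. The work goes in short steps, Python scripts to look and compute and a shell command to move; the robot and the scene stay as the last step left them, time stands still between calls to the robot, and variables do not carry over. Pictures are saved under pics/ and viewed, at most 14 in all, crops included, and the job is handed in when it is done.

```bash
mkdir -p pics; ls
cat > h.py <<'E'
import numpy as np, cv2
from cell import manip
def ray(s,px):
    u=cv2.undistortPoints(np.array([[px]],float),np.array(s["mtx"]),np.array(s["dist"]))[0,0]
    d=np.array(s["attitude"])@np.array([u[0],u[1],1]); return np.array(s["eye"]),d
def atz(s,px,z):
    e,d=ray(s,px); return e+d*(z-e[2])/d[2]
def proj(s,P):
    R=np.array(s["attitude"]); t=-R.T@np.array(s["eye"])
    return cv2.projectPoints(np.array([P],float),cv2.Rodrigues(R.T)[0],t,np.array(s["mtx"]),np.array(s["dist"]))[0][0,0]
def save(s,n): cv2.imwrite(f"pics/{n}.png",s["frame"][...,::-1])
N=["tablet_bottle","red_jar","black_jar","grey_shaker","spice_tray","cup_red","cup_black","cup_grey","medicine_tray","gold_jar"]
E
python3 - <<'E'
from h import *
print(manip.tips_ahead); st=manip.read_state(); print(st["tcp_pos"],np.round(st["eef_rot"],3).tolist(),st["contact_force"],st["clock"])
for c in ["top","side"]:
    s=manip.snapshot(c); save(s,c+"0"); print(c,np.round(s["eye"],3))
    for n in N:
        z=0.01 if 'cup' in n else 0.014 if 'tablet' in n else 0
        print(n,[(np.round(r["location"]).tolist(),round(r["p"],2),np.round(atz(s,r["location"],z),3)[:2].tolist()) for r in manip.spot_point(n,s)[:2]])
E
```

```text
pics
0.019
[ 0.26059908 -0.62200179  0.2070125 ] [[0.922, 0.386, -0.001], [0.386, -0.922, 0.002], [-0.0, -0.002, -1.0]] [ 0.43763192 -0.37193598 -0.04477778] 0.0
top [0.324 0.004 1.328]
tablet_bottle [([247.0, 253.0], 0.75, [0.453, 0.116]), ([374.0, 249.0], 0.59, [0.463, -0.236])]
red_jar [([423.0, 229.0], 0.7, [0.518, -0.379]), ([374.0, 245.0], 0.54, [0.474, -0.239])]
black_jar [([322.0, 233.0], 0.52, [0.511, -0.093])]
grey_shaker [([293.0, 260.0], 0.7, [0.435, -0.01])]
spice_tray [([214.0, 247.0], 0.84, [0.474, 0.21])]
cup_red [([215.0, 246.0], 0.88, [0.474, 0.207])]
cup_black [([244.0, 253.0], 0.52, [0.454, 0.126])]
cup_grey [([178.0, 239.0], 0.77, [0.496, 0.309]), ([215.0, 248.0], 0.25, [0.468, 0.205])]
medicine_tray [([422.0, 230.0], 0.67, [0.517, -0.376])]
gold_jar [([237.0, 180.0], 0.76, [0.666, 0.147])]
side [0.184 0.87  0.496]
tablet_bottle [([303.0, 245.0], 0.88, [0.467, 0.106])]
red_jar [([345.0, 197.0], 0.7, [0.463, -0.228]), ([280.0, 273.0], 0.64, [0.479, 0.207])]
black_jar [([312.0, 211.0], 0.86, [0.519, -0.099])]
grey_shaker [([332.0, 231.0], 0.58, [0.434, -0.012]), ([279.0, 273.0], 0.5, [0.479, 0.209])]
spice_tray []
cup_red [([282.0, 271.0], 0.85, [0.471, 0.212])]
cup_black [([304.0, 249.0], 0.9, [0.461, 0.113])]
cup_grey [([251.0, 293.0], 0.64, [0.495, 0.306])]
medicine_tray [([340.0, 177.0], 0.74, [0.521, -0.376]), ([333.0, 231.0], 0.67, [0.433, -0.013])]
gold_jar [([216.0, 241.0], 0.57, [0.669, 0.15])]
```

Run:
```python
import cv2
for n in ["top0","side0"]:
    i=cv2.imread(f"pics/{n}.png"); i=i[140:330,140:500] if n=="top0" else i[100:350,160:440]
    i=cv2.resize(i,None,fx=2.1,fy=2.1,interpolation=cv2.INTER_CUBIC); cv2.imwrite(f"pics/{n}c.png",i)
```

```text
(no output)
```

View pics/top0c.png

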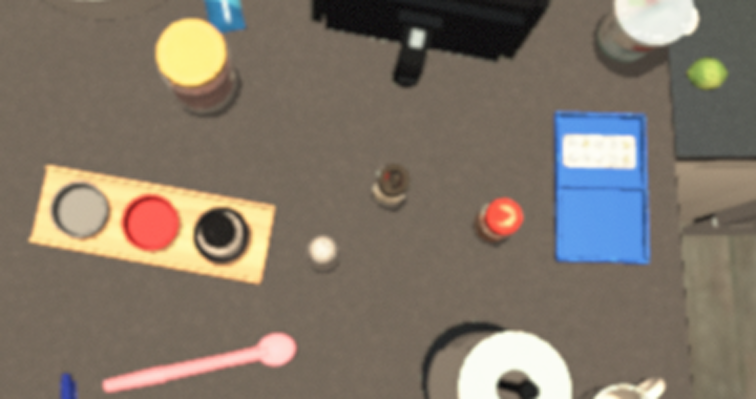

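View pics/side0c.png

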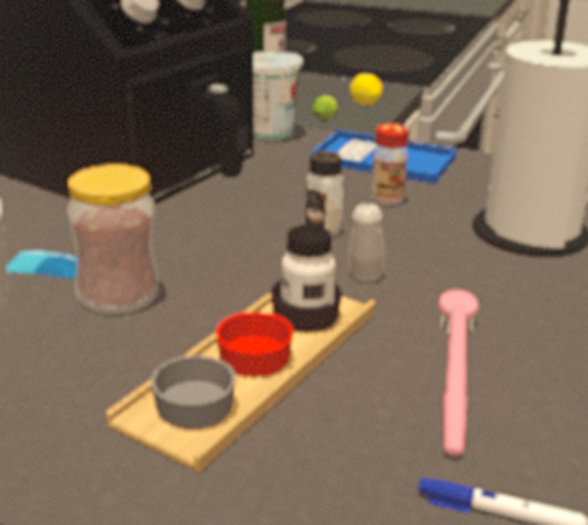

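The top view shows the grey, red and black cups left to right at crop columns 82, 152 and 222, with the bottle standing in the black cup. The shaker is at (322,250), the black jar at (390,185) and the red jar at (500,218). The medicine tray is at (602,188), with the blister pack on its far side, so the near compartment is free. The side view agrees, and both cameras match within about 1 cm. I'll start moving, keeping clear of the paper roll.

```bash
python3 -m creep '[3,-0.8,-1,0,0,3, 6.5,-1.7,-2,0,0,6, 10,-2.6,-3,0,0,9, 13.5,-3.5,-4,0,0,12, 17,-4.4,-5,0,0,15, 20.5,-5.3,-5,0,0,18, 24,-6.3,-5,0,0,20, 26.8,-7.2,-5,0,0,22.7, 26.8,-7.2,-5,0,0,22.7, 26.8,-7.2,-5,0,0,22.7]' -1 30
python3 -c "
from cell import manip;import numpy as np
s=manip.read_state();print(np.round(s['eef_rot'],3).tolist(),np.round(s['qvel'],1))"
```

```text
clock: 2.35
tcp_pos: [0.4792, -0.4536, 0.2579]
eef_rot: [[1.0, 0.0, -0.001], [0.0, -1.0, -0.001], [-0.001, 0.001, -1.0]]
contact_force: [-0.7, 0.3, 0.6]
finger_gap: 0.0879
finger_force: 0.0
[[1.0, 0.0, -0.001], [0.0, -1.0, -0.001], [-0.001, 0.001, -1.0]] [ 1.   0.   0.6  0.  -0.   0.1 -0.2]
```

```bash
cat > w.py <<'E'
from h import *; import sys
s=manip.snapshot("wrist"); save(s,sys.argv[1])
for n in sys.argv[2:]:
    z=0.01 if 'cup' in n else 0.014 if 'tablet' in n else 0
    print(n,[(np.round(r["location"]).tolist(),round(r["p"],2),np.round(atz(s,r["location"],z),4)[:2].tolist()) for r in manip.spot_point(n,s)[:2]])
print(manip.read_state()["tcp_pos"])
E
python3 w.py w0 medicine_tray red_jar
python3 -m creep '[-0.2,-4,0,0,0,0, -0.4,-8.2,0,0,0,0, -0.6,-12.4,0,0,0,0, -0.8,-16.6,0,0,0,0, -1,-20.8,0,0,0,0, -1.2,-25,0,0,0,0, -1.4,-29,0,0,0,0, -1.5,-31,0,0,0,0, -1.5,-31,0,0,0,0, -1.5,-31,0,0,0,0]'
python3 w.py w1 red_jar black_jar grey_shaker
```

```text
medicine_tray [([228.0, 145.0], 0.73, [0.519, -0.3812])]
red_jar [([130.0, 179.0], 0.63, [0.4703, -0.2338])]
[ 0.4788181  -0.45397856  0.25802853]
clock: 3.75
tcp_pos: [0.4649, -0.1442, 0.2581]
eef_rot: [[1.0, -0.001, 0.0], [-0.001, -1.0, -0.001], [0.0, 0.001, -1.0]]
contact_force: [-1.1, -0.9, -0.6]
finger_gap: 0.0877
finger_force: 0.0
red_jar [([345.0, 168.0], 0.81, [0.4713, -0.2394])]
black_jar [([248.0, 139.0], 0.55, [0.5124, -0.1008])]
grey_shaker [([188.0, 198.0], 0.58, [0.4269, -0.0082])]
[ 0.46496325 -0.14371599  0.2578741 ]
```

```bash
python3 -m creep '[0,-4,0,0,0,0, 0,-8.2,0,0,0,0, 0,-12.4,0,0,0,0, 0,-16.6,0,0,0,0, 0,-20.8,0,0,0,0, -0.3,-24,0,0,0,0, -0.7,-26,0,0,0,0, -0.7,-26,0,0,0,0, -0.7,-26,0,0,0,0, -0.7,-26,0,0,0,0]'
python3 w.py w2 tablet_bottle cup_black cup_red cup_grey; python3 -c "
import cv2,numpy as np
cv2.imwrite('pics/w012.png',np.hstack([cv2.resize(cv2.imread(f'pics/w{i}.png'),(400,300)) for i in (0,2)]))"
```

```text
clock: 5.2
tcp_pos: [0.4582, 0.116, 0.2579]
eef_rot: [[1.0, -0.002, -0.0], [-0.002, -1.0, -0.0], [-0.0, 0.0, -1.0]]
contact_force: [0.1, 0.2, 0.0]
finger_gap: 0.088
finger_force: 0.0
tablet_bottle [([276.0, 175.0], 0.96, [0.4576, 0.1214])]
cup_black []
cup_red [([210.0, 165.0], 0.91, [0.4718, 0.2139])]
cup_grey [([138.0, 149.0], 0.94, [0.4939, 0.3131])]
[0.4580086  0.11700658 0.25799065]
```

View pics/w012.png

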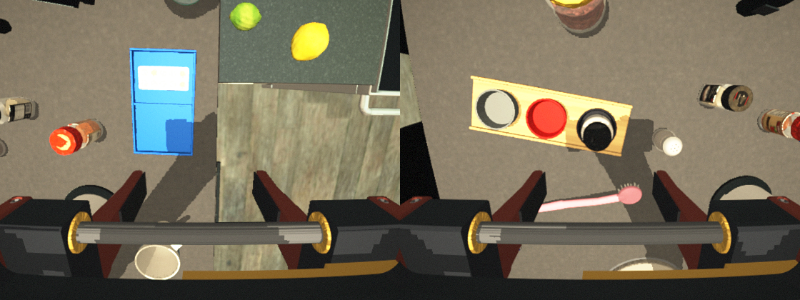

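The left image shows the tray with its blister pack on the far side and the red jar at (65,140). The right image shows the three cups at (498,108), (547,118) and (598,128), with the bottle in the black one. The positions agree within a few mm, so I'll descend around the bottle. I'll also measure the red and grey cup rims by segmentation.

```bash
python3 - <<'E'
from h import *
s=manip.snapshot("wrist"); hsv=cv2.cvtColor(s["frame"],cv2.COLOR_RGB2HSV)
m=((hsv[...,0]<8)|(hsv[...,0]>172))&(hsv[...,1]>150)&(hsv[...,2]>90); m=m.astype(np.uint8); m[:100]=0;m[230:]=0;m[:,:130]=0;m[:,260:]=0
n,l,st,c=cv2.connectedComponentsWithStats(m); i=1+st[1:,4].argmax()
p=np.argwhere(l==i)[:,::-1]; h=cv2.convexHull(p.astype(np.int32))[:,0]
W=np.array([atz(s,q,0.04)[:2] for q in h.astype(float)]); print(cv2.minEnclosingCircle(W.astype(np.float32)),st[i])
E
python3 -m creep '[0,-0.2,2,0,0,0, 0,-0.2,4.5,0,0,0, 0,-0.2,7,0,0,0, 0,-0.2,9.5,0,0,0, 0,-0.2,12,0,0,0, 0,-0.2,14.5,0,0,0, 0,-0.2,16.5,0,0,0, 0,-0.2,18,0,0,0, 0,-0.2,18.6,0,0,0, 0,-0.2,18.6,0,0,0]'
python3 -m creep '[0,0,0,0,0,0, 0,0,0,0,0,0, 0,0,0,0,0,0, 0,0,0,0,0,0, 0,0,0,0,0,0, 0,0,0,0,0,0, 0,0,0,0,0,0, 0,0,0,0,0,0, 0,0,0,0,0,0, 0,0,0,0,0,0]' 1 25
```

```text
((0.4736637473106384, 0.21346092224121094), 0.03824072331190109) [ 177  138   57   57 2509]
clock: 6.75
tcp_pos: [0.458, 0.1195, 0.072]
eef_rot: [[1.0, 0.001, -0.0], [0.001, -1.0, -0.0], [-0.0, 0.0, -1.0]]
contact_force: [-0.0, 0.2, -0.1]
finger_gap: 0.0878
finger_force: 0.0
clock: 8.0
tcp_pos: [0.458, 0.1193, 0.072]
eef_rot: [[1.0, 0.001, 0.0], [0.001, -1.0, -0.0], [0.0, 0.0, -1.0]]
contact_force: [-0.3, -0.4, 1.4]
finger_gap: 0.0446
finger_force: 25.0
```

Run:
```python
from h import *
s=manip.snapshot("side"); i=s["frame"][140:300,220:400,::-1]; cv2.imwrite("pics/g1.png",cv2.resize(i,None,fx=3.5,fy=3.5,interpolation=cv2.INTER_CUBIC))
```

```text
(no output)
```

View pics/g1.png

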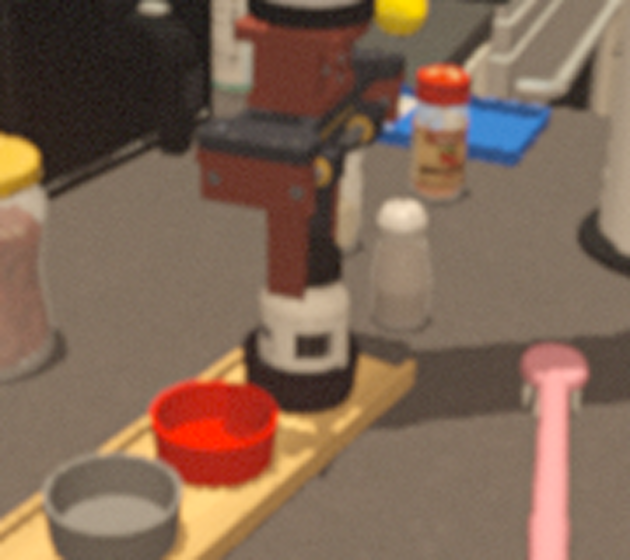

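Run:
```python
from h import *
s=manip.snapshot("side"); print(manip.read_state()["tcp_pos"])
for P in [(.458,.1195+.023+.007,.053),(.458,.15,.072),(.458,.15,.09),(.458,.1195,.014),(.458,.1195,.109),(.458,.147,.04),(.458,.147,.09)]: print(P,np.round((proj(s,P)-[220,140])*3.5))
```

```text
[0.45796757 0.11935707 0.07200243]
(0.458, 0.1495, 0.053) [279. 350.]
(0.458, 0.15, 0.072) [280. 323.]
(0.458, 0.15, 0.09) [280. 297.]
(0.458, 0.1195, 0.014) [295. 382.]
(0.458, 0.1195, 0.109) [299. 248.]
(0.458, 0.147, 0.04) [280. 367.]
(0.458, 0.147, 0.09) [282. 295.]
```

The gap of 45 mm and the picture agree: the fingertips (row about 295) are at z≈0.09, on the cap. That makes the real fingers about 35 mm higher than the reported TCP implies. I'll open, go down 33 mm and regrip on the body.

```bash
python3 -m creep '[0,0,0,0,0,0, 0,0,0,0,0,0, 0,0,0,0,0,0, 0,0,0,0,0,0, 0,0,0,0,0,0, 0,0,0,0,0,0, 0,0,0,0,0,0, 0,0,0,0,0,0, 0,0,0,0,0,0, 0,0,0,0,0,0]' -1
python3 -m creep '[0,0,0.5,0,0,0, 0,0,1,0,0,0, 0,0,1.5,0,0,0, 0,0,2,0,0,0, 0,0,2.4,0,0,0, 0,0,2.4,0,0,0, 0,0,2.4,0,0,0, 0,0,2.4,0,0,0, 0,0,2.4,0,0,0, 0,0,2.4,0,0,0]'
python3 - <<'E'
from h import *
s=manip.snapshot("side"); i=s["frame"][140:300,220:400,::-1]; cv2.imwrite("pics/g2.png",cv2.resize(i,None,fx=3.5,fy=3.5,interpolation=cv2.INTER_CUBIC))
for P in [(.458,.1195+.044,.048+.017),(.458,.1195-.044,.048+.017),(.458,.1195+.044,.029)]: print(P,np.round((proj(s,P)-[220,140])*3.5))
E
```

```text
clock: 9.35
tcp_pos: [0.4579, 0.1194, 0.072]
eef_rot: [[1.0, 0.001, 0.0], [0.001, -1.0, -0.0], [0.0, 0.0, -1.0]]
contact_force: [0.2, -0.2, -0.0]
finger_gap: 0.0879
finger_force: 0.0
clock: 10.6
tcp_pos: [0.4579, 0.1194, 0.048]
eef_rot: [[1.0, 0.001, 0.0], [0.001, -1.0, 0.0], [0.0, -0.0, -1.0]]
contact_force: [-0.8, -0.4, 0.5]
finger_gap: 0.0879
finger_force: 0.0
(0.458, 0.16349999999999998, 0.065) [271. 344.]
(0.458, 0.0755, 0.065) [322. 282.]
(0.458, 0.16349999999999998, 0.029) [270. 395.]
```

View pics/g2.png

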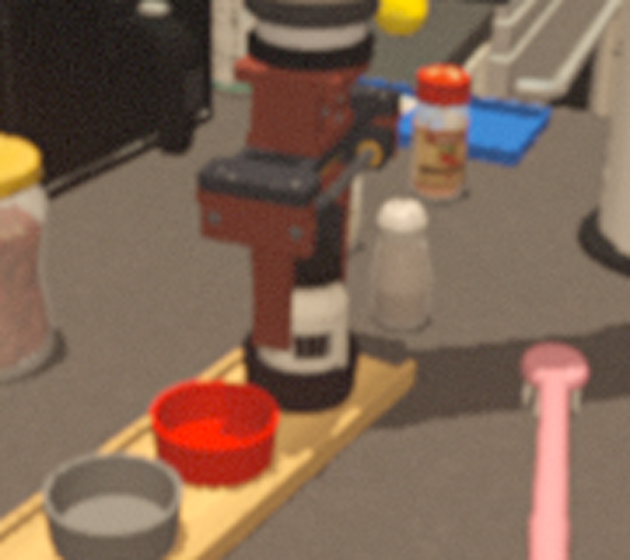

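The near fingertip is at row 345, which is z≈0.065, so the tips sit at the reported z plus 17 mm. I'll go down another 10 mm and grip.

```bash
python3 -m creep '[0,0,0.5,0,0,0, 0,0,1,0,0,0, 0,0,1,0,0,0, 0,0,1,0,0,0, 0,0,1,0,0,0, 0,0,1,0,0,0, 0,0,1,0,0,0, 0,0,1,0,0,0, 0,0,1,0,0,0, 0,0,1,0,0,0]'
python3 -m creep '[0,0,0,0,0,0, 0,0,0,0,0,0, 0,0,0,0,0,0, 0,0,0,0,0,0, 0,0,0,0,0,0, 0,0,0,0,0,0, 0,0,0,0,0,0, 0,0,0,0,0,0, 0,0,0,0,0,0, 0,0,0,0,0,0]' 1 25
```

```text
clock: 11.9
tcp_pos: [0.4579, 0.1194, 0.038]
eef_rot: [[1.0, 0.001, 0.0], [0.001, -1.0, 0.0], [0.0, -0.0, -1.0]]
contact_force: [-0.1, 0.3, -0.7]
finger_gap: 0.0882
finger_force: 0.0
clock: 13.15
tcp_pos: [0.4579, 0.1194, 0.038]
eef_rot: [[1.0, 0.001, 0.0], [0.001, -1.0, 0.0], [0.0, -0.0, -1.0]]
contact_force: [0.6, -0.6, -0.1]
finger_gap: 0.054
finger_force: 25.0
```

```bash
python3 -m creep '[0,0,-1,0,0,0, 0,0,-3,0,0,0, 0,0,-6,0,0,0, 0,0,-9,0,0,0, 0,0,-12,0,0,0, 0,0,-14.5,0,0,0, 0,2,-15,0,0,0, 0,5,-15,0,0,0, 0,9,-15,0,0,0, 0,13,-15,0,0,0]'
python3 -m creep '[0.1,4,0,0,0,0, 0.2,8,0,0,0,0, 0.4,12,0,0,0,0, 0.6,16,0,0,0,0, 0.8,20,0,0,0,0, 1,24,0,0,0,0, 1.1,28,0,0,0,0, 1.2,32,0,0,0,0, 1.2,35,0,0,0,0, 1.2,36.7,0,0,0,0]'
python3 w.py w3 medicine_tray red_jar
python3 - <<'E'
from h import *
s=manip.snapshot("top"); hsv=cv2.cvtColor(s["frame"],cv2.COLOR_RGB2HSV)
m=((abs(hsv[...,0].astype(int)-108)<12)&(hsv[...,1]>140)).astype(np.uint8); m[:,:380]=0; m[:170]=0;m[290:]=0
p=cv2.findNonZero(m)[:,0].astype(float); print(p.min(0),p.max(0))
W=np.array([atz(s,q,0.016)[:2] for q in cv2.convexHull(p.astype(np.int32))[:,0].astype(float)]); print(cv2.minAreaRect(W.astype(np.float32)))
E
```

```text
clock: 14.4
tcp_pos: [0.4577, -0.0116, 0.1886]
eef_rot: [[1.0, 0.001, 0.001], [0.001, -1.0, 0.0], [0.001, -0.0, -1.0]]
contact_force: [0.1, 0.0, -1.7]
finger_gap: 0.0537
finger_force: 25.0
clock: 15.65
tcp_pos: [0.4696, -0.379, 0.1883]
eef_rot: [[1.0, -0.001, -0.0], [-0.001, -1.0, -0.0], [-0.0, 0.0, -1.0]]
contact_force: [-0.7, -0.2, -0.0]
finger_gap: 0.0537
finger_force: 25.0
medicine_tray [([282.0, 140.0], 0.65, [0.5206, -0.3819])]
red_jar [([165.0, 184.0], 0.6, [0.469, -0.2372])]
[ 0.47005385 -0.37734924  0.1879727 ]
[405. 194.] [448. 264.]
((0.5175990462303162, -0.3833552598953247), (0.11855094134807587, 0.19712680578231812), 87.05072021484375)
```

View pics/w3.png

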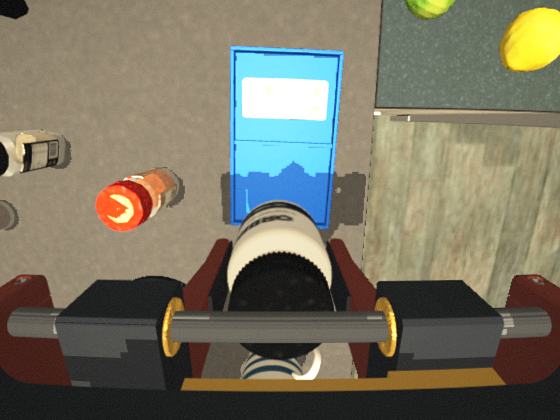

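The bottle is gripped upright, and the empty near compartment lies directly ahead and below (tray at columns 230-342, blister pack at row 100). I'll lower it now.

```bash
python3 -m creep '[0,0.2,2,0,0,0, 0,0.2,5,0,0,0, 0,0.2,8,0,0,0, 0,0.2,11,0,0,0, 0,0.2,13,0,0,0, 0,0.2,14.4,0,0,0, 0,0.2,15.2,0,0,0, 0,0.2,15.7,0,0,0, 0,0.2,15.9,0,0,0, 0,0.2,16,0,0,0]'
python3 -m creep '[0,0,0,0,0,0, 0,0,0,0,0,0, 0,0,0,0,0,0, 0,0,0,0,0,0, 0,0,0,0,0,0, 0,0,0,0,0,0, 0,0,0,0,0,0, 0,0,0,0,0,0, 0,0,0,0,0,0, 0,0,0,0,0,0]' -0.9
python3 -m creep '[0,0,-2,0,0,0, 0,0,-5,0,0,0, 0,0,-8,0,0,0, 0,0,-11,0,0,0, 0,-3,-14,0,0,0, 0,-6,-15,0,0,0, 0,-9,-16,0,0,0, 0,-12,-16,0,0,0, 0,-14.3,-16,0,0,0, 0,-14.3,-16,0,0,0]' -1
python3 w.py w4 tablet_bottle red_jar black_jar medicine_tray
```

```text
clock: 17.1
tcp_pos: [0.4705, -0.3798, 0.0283]
eef_rot: [[1.0, 0.0, 0.001], [0.0, -1.0, -0.0], [0.001, 0.0, -1.0]]
contact_force: [-0.2, -0.7, -0.3]
finger_gap: 0.0537
finger_force: 25.0
clock: 18.35
tcp_pos: [0.4702, -0.3796, 0.028]
eef_rot: [[1.0, 0.001, 0.0], [0.001, -1.0, -0.0], [0.0, 0.0, -1.0]]
contact_force: [0.1, -0.6, -0.5]
finger_gap: 0.0832
finger_force: 0.0
clock: 19.6
tcp_pos: [0.4706, -0.2352, 0.1894]
eef_rot: [[1.0, 0.004, 0.002], [0.004, -1.0, -0.0], [0.002, 0.0, -1.0]]
contact_force: [0.9, 0.2, 0.0]
finger_gap: 0.0878
finger_force: 0.0
tablet_bottle []
red_jar [([279.0, 184.0], 0.68, [0.4697, -0.2341])]
black_jar [([166.0, 148.0], 0.87, [0.5125, -0.0992])]
medicine_tray [([102.0, 216.0], 0.65, [0.4272, -0.006]), ([402.0, 146.0], 0.62, [0.5168, -0.3817])]
[ 0.46996081 -0.23796149  0.18819987]
```

View pics/w4.png

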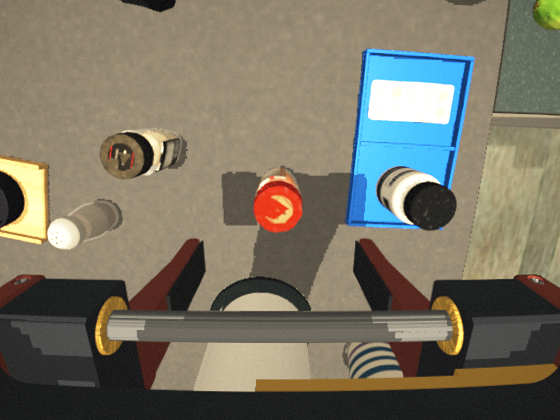

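```bash
python3 -m creep '[0,-0.2,2,0,0,0, 0,-0.2,5,0,0,0, 0,-0.2,8,0,0,0, 0,-0.2,11,0,0,0, 0,-0.2,13,0,0,0, 0,-0.2,14.5,0,0,0, 0,-0.2,15.5,0,0,0, 0,-0.2,16.2,0,0,0, 0,-0.2,16.2,0,0,0, 0,-0.2,16.2,0,0,0]'
python3 -m creep '[0,0,0,0,0,0, 0,0,0,0,0,0, 0,0,0,0,0,0, 0,0,0,0,0,0, 0,0,0,0,0,0, 0,0,0,0,0,0, 0,0,0,0,0,0, 0,0,0,0,0,0, 0,0,0,0,0,0, 0,0,0,0,0,0]' 1 25
```

```text
clock: 21.1
tcp_pos: [0.4705, -0.2348, 0.0265]
eef_rot: [[1.0, 0.001, 0.001], [0.001, -1.0, -0.0], [0.001, 0.0, -1.0]]
contact_force: [-0.6, 1.0, 0.1]
finger_gap: 0.0875
finger_force: 0.0
clock: 22.35
tcp_pos: [0.4701, -0.2346, 0.0259]
eef_rot: [[1.0, 0.001, -0.0], [0.001, -1.0, 0.0], [-0.0, -0.0, -1.0]]
contact_force: [1.1, 0.7, -0.8]
finger_gap: 0.0442
finger_force: 25.0
```

The bottle stands upright in the empty compartment at (415,200). The jar's 44 mm gap suggests the pads only just catch the edge of its cap. I'll regrip 15 mm higher so they sit fully on the cap.

```bash
python3 -m creep '[0,0,0,0,0,0, 0,0,0,0,0,0, 0,0,0,0,0,0, 0,0,0,0,0,0, 0,0,-0.5,0,0,0, 0,0,-1,0,0,0, 0,0,-1.5,0,0,0, 0,0,-1.5,0,0,0, 0,0,-1.5,0,0,0, 0,0,-1.5,0,0,0]' -0.5
python3 -m creep '[0,0,0,0,0,0, 0,0,0,0,0,0, 0,0,0,0,0,0, 0,0,0,0,0,0, 0,0,0,0,0,0, 0,0,0,0,0,0, 0,0,0,0,0,0, 0,0,0,0,0,0, 0,0,0,0,0,0, 0,0,0,0,0,0]' 1 25
python3 -m creep '[0,0,-1,0,0,0, 0,0,-3,0,0,0, 0,0,-6,0,0,0, 0,0,-9,0,0,0, 0,0,-12,0,0,0, 0,0,-14.5,0,0,0, 0,-2,-16,0,0,0, 0,-5,-16,0,0,0, 0,-9,-16,0,0,0, 0,-13,-16,0,0,0]'
```

```text
clock: 23.6
tcp_pos: [0.47, -0.2345, 0.0408]
eef_rot: [[1.0, 0.001, -0.0], [0.001, -1.0, 0.0], [-0.0, -0.0, -1.0]]
contact_force: [0.3, -0.1, 0.6]
finger_gap: 0.0659
finger_force: 0.0
clock: 24.85
tcp_pos: [0.4701, -0.2346, 0.0409]
eef_rot: [[1.0, 0.001, 0.0], [0.001, -1.0, 0.0], [0.0, -0.0, -1.0]]
contact_force: [-0.2, 0.2, -0.2]
finger_gap: 0.0439
finger_force: 25.0
clock: 26.1
tcp_pos: [0.4693, -0.102, 0.2009]
eef_rot: [[1.0, 0.001, -0.001], [0.001, -1.0, 0.0], [-0.001, -0.0, -1.0]]
contact_force: [0.3, -0.4, -1.2]
finger_gap: 0.0442
finger_force: 25.0
```

```bash
python3 -m creep '[0,-4,0,0,0,0, 0.1,-8,0,0,0,0, 0.1,-12,0,0,0,0, 0.2,-16,0,0,0,0, 0.2,-20,0,0,0,0, 0.3,-24,0,0,0,0, 0.3,-28,0,0,0,0, 0.4,-31,0,0,0,0, 0.4,-31.7,0,0,0,0, 0.4,-31.7,0,0,0,0]'
python3 w.py w5 cup_red cup_grey cup_black
python3 - <<'E'
from h import *
for v in ("side","top"):
    s=manip.snapshot(v); save(s,v+"5")
    print([(np.round(r["location"]).tolist(),round(r["p"],2)) for r in manip.spot_point("red_jar",s)[:2]], proj(s,(.4735,.2125,.159)))
i=cv2.imread("pics/side5.png")[90:320,190:400]; cv2.imwrite("pics/side5c.png",cv2.resize(i,None,fx=2.6,fy=2.6,interpolation=cv2.INTER_CUBIC))
E
```

```text
clock: 27.35
tcp_pos: [0.4731, 0.2123, 0.2008]
eef_rot: [[1.0, 0.002, -0.001], [0.002, -1.0, -0.001], [-0.001, 0.001, -1.0]]
contact_force: [0.2, -0.9, -0.9]
finger_gap: 0.0443
finger_force: 25.0
cup_red [([278.0, 184.0], 0.63, [0.4705, 0.2142])]
cup_grey [([200.0, 168.0], 0.88, [0.4901, 0.31])]
cup_black [([351.0, 197.0], 0.84, [0.4545, 0.1232])]
[0.473937   0.21100577 0.20089822]
[([285.0, 202.0], 0.67)] [281.34785035 205.284245  ]
[] [203.49624413 239.93235135]
```

View pics/side5c.png

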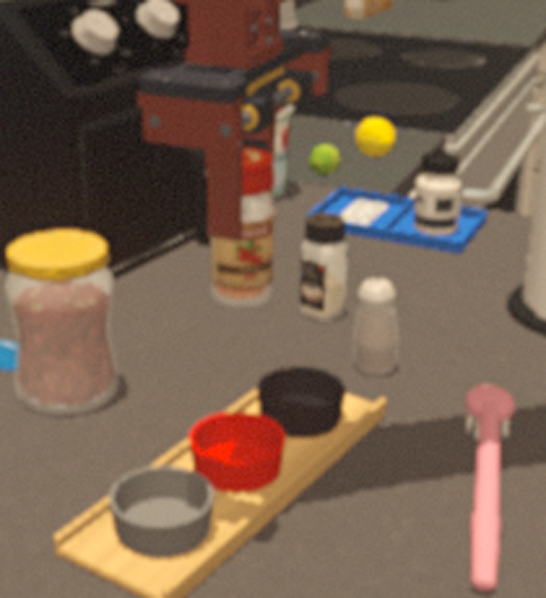

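The jar hangs upright over the red cup, its underside at crop (242,300). The bottle is fine in the tray. Lowering.

```bash
python3 -m creep '[0,-0.1,2,0,0,0, 0,-0.1,5,0,0,0, 0,-0.1,8,0,0,0, 0,-0.1,10.5,0,0,0, 0,-0.1,12,0,0,0, 0,-0.1,13,0,0,0, 0,-0.1,13.8,0,0,0, 0,-0.1,14.3,0,0,0, 0,-0.1,14.5,0,0,0, 0,-0.1,14.6,0,0,0]'
python3 -m creep '[0,0,0,0,0,0, 0,0,0,0,0,0, 0,0,0,0,0,0, 0,0,0,0,0,0, 0,0,0,0,0,0, 0,0,0,0,0,0, 0,0,-1,0,0,0, 0,0,-3,0,0,0, 0,0,-6,0,0,0, 0,0,-9,0,0,0]' -0.3
```

```text
clock: 29.0
tcp_pos: [0.4741, 0.2135, 0.0552]
eef_rot: [[1.0, 0.001, 0.001], [0.001, -1.0, 0.0], [0.001, -0.0, -1.0]]
contact_force: [-0.2, 0.2, -0.3]
finger_gap: 0.044
finger_force: 25.0
clock: 30.25
tcp_pos: [0.4738, 0.2135, 0.1465]
eef_rot: [[1.0, 0.001, 0.0], [0.001, -1.0, 0.0], [0.0, -0.0, -1.0]]
contact_force: [1.0, 0.7, 0.2]
finger_gap: 0.0572
finger_force: 0.0
```

```bash
python3 -m creep '[0,0,-3,0,0,0, -0.5,3,-4,0,0,0, -1.1,7,-4,0,0,0, -1.8,11,-4,0,0,0, -2.5,15,-4,0,0,0, -3.2,18,-4,0,0,0, -3.8,21,-4,0,0,0, -4.2,22.2,-4,0,0,0, -4.2,22.2,-4,0,0,0, -4.2,22.2,-4,0,0,0]' -1
python3 w.py w6 grey_shaker black_jar red_jar cup_black
```

```text
clock: 31.5
tcp_pos: [0.4324, -0.0074, 0.1852]
eef_rot: [[1.0, 0.002, 0.001], [0.002, -1.0, 0.0], [0.001, -0.0, -1.0]]
contact_force: [-0.2, -0.3, 0.4]
finger_gap: 0.0879
finger_force: 0.0
grey_shaker [([279.0, 186.0], 0.72, [0.4286, -0.0067])]
black_jar [([360.0, 114.0], 0.93, [0.5143, -0.0993])]
red_jar [([91.0, 150.0], 0.67, [0.4737, 0.2201])]
cup_black [([170.0, 164.0], 0.62, [0.4569, 0.1211])]
[ 0.43207776 -0.00795467  0.18491682]
```

View pics/w6.png

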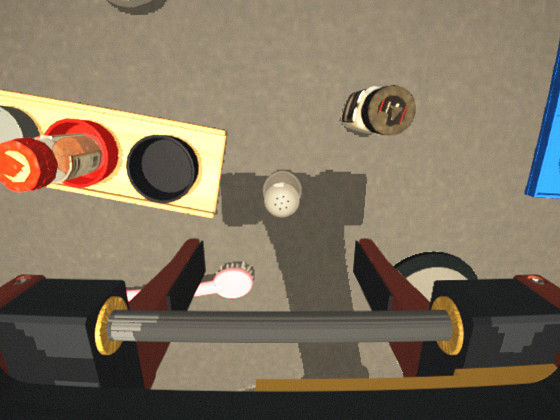

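The red jar stands in the red cup, leaning away only through perspective. The shaker is between the fingers at (281,190). I'll descend and grip it.

```bash
python3 -m creep '[-0.1,0,2,0,0,0, -0.1,0,5,0,0,0, -0.1,0,8,0,0,0, -0.1,0,11,0,0,0, -0.1,0,13,0,0,0, -0.1,0,14.5,0,0,0, -0.1,0,15.5,0,0,0, -0.1,0,16.1,0,0,0, -0.1,0,16.1,0,0,0, -0.1,0,16.1,0,0,0]'
python3 -m creep '[0,0,0,0,0,0, 0,0,0,0,0,0, 0,0,0,0,0,0, 0,0,0,0,0,0, 0,0,0,0,0,0, 0,0,0,0,0,0, 0,0,0,0,0,0, 0,0,0,0,0,0, 0,0,0,0,0,0, 0,0,0,0,0,0]' 1 25
python3 -m creep '[0,0,-1,0,0,0, 0,0,-3,0,0,0, 0,0,-6,0,0,0, 0,0,-9,0,0,0, 0,0,-12,0,0,0, 0,0,-15,0,0,0, 0,0,-17,0,0,0, 0.3,-2,-18,0,0,0, 0.8,-5,-18,0,0,0, 1.5,-9,-18,0,0,0]'
```

```text
clock: 33.0
tcp_pos: [0.4314, -0.0086, 0.0244]
eef_rot: [[1.0, 0.001, 0.001], [0.001, -1.0, -0.0], [0.001, 0.0, -1.0]]
contact_force: [-0.3, -0.7, 0.1]
finger_gap: 0.0879
finger_force: 0.0
clock: 34.25
tcp_pos: [0.4309, -0.0086, 0.0239]
eef_rot: [[1.0, 0.001, -0.0], [0.001, -1.0, -0.0], [-0.0, 0.0, -1.0]]
contact_force: [0.4, -0.1, -0.7]
finger_gap: 0.0376
finger_force: 24.6
clock: 35.5
tcp_pos: [0.4458, 0.0816, 0.2047]
eef_rot: [[1.0, -0.001, 0.001], [-0.001, -1.0, -0.0], [0.001, 0.0, -1.0]]
contact_force: [0.6, 0.9, -1.6]
finger_gap: 0.0381
finger_force: 24.6
```

```bash
python3 -m creep '[0.6,-4,0,0,0,0, 1.4,-8,0,0,0,0, 2.3,-12,0,0,0,0, 3.2,-16,0,0,0,0, 4,-19.5,0,0,0,0, 4.5,-22,0,0,0,0, 4.7,-22.6,0,0,0,0, 4.7,-22.6,0,0,0,0, 4.7,-22.6,0,0,0,0, 4.7,-22.6,0,0,0,0]'
python3 w.py w7 cup_grey cup_red cup_black
python3 - <<'E'
from h import *
s=manip.snapshot("side"); save(s,"side7")
i=cv2.imread("pics/side7.png")[90:320,190:400]; cv2.imwrite("pics/s7.png",np.hstack([cv2.resize(i,(438,480)),cv2.resize(cv2.imread("pics/w7.png")[80:340,150:346],(362,480))]))
E
```

```text
clock: 36.75
tcp_pos: [0.4929, 0.3062, 0.204]
eef_rot: [[1.0, -0.001, 0.0], [-0.001, -1.0, -0.001], [0.0, 0.001, -1.0]]
contact_force: [0.1, 0.3, -1.3]
finger_gap: 0.038
finger_force: 24.6
cup_grey [([273.0, 183.0], 0.56, [0.4911, 0.3147])]
cup_red [([349.0, 198.0], 0.91, [0.472, 0.2187])]
cup_black [([421.0, 214.0], 0.59, [0.45, 0.1225])]
[0.49285547 0.30702207 0.20405665]
```

View pics/s7.png

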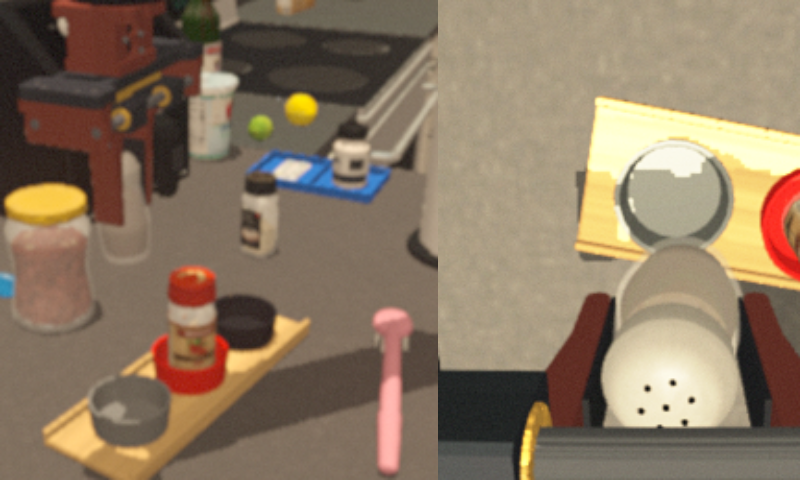

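The shaker hangs upright above the grey cup and the red jar stands straight in the red cup. Lowering the shaker.

```bash
python3 -m creep '[0,-0.3,2,0,0,0, 0,-0.3,5,0,0,0, 0,-0.3,8,0,0,0, 0,-0.3,11,0,0,0, 0,-0.3,13,0,0,0, 0,-0.3,14.5,0,0,0, 0,-0.3,15.5,0,0,0, 0,-0.3,16.2,0,0,0, 0,-0.3,16.5,0,0,0, 0,-0.3,16.6,0,0,0]'
python3 -m creep '[0,0,0,0,0,0, 0,0,0,0,0,0, 0,0,0,0,0,0, 0,0,0,0,0,0, 0,0,0,0,0,0, 0,0,0,0,0,0, 0,0,-1,0,0,0, 0,0,-3,0,0,0, 0,0,-6,0,0,0, 0,0,-9,0,0,0]' -0.3
python3 -m creep '[0,0,-4,0,0,0, 0,3,-7,0,0,0, 0,8,-8,0,0,0, 0.2,13,-8,0,0,0, 0.5,18,-8,0,0,0, 0.8,23,-8,0,0,0, 1.2,28,-8,0,0,0, 1.6,33,-8,0,0,0, 2,37,-8,0,0,0, 2,40,-8,0,0,0]' -1
python3 w.py w8 black_jar
```

```text
clock: 38.25
tcp_pos: [0.493, 0.3106, 0.0382]
eef_rot: [[1.0, 0.001, 0.001], [0.001, -1.0, 0.0], [0.001, -0.0, -1.0]]
contact_force: [-1.0, 0.4, -0.9]
finger_gap: 0.0378
finger_force: 24.6
clock: 39.5
tcp_pos: [0.493, 0.3107, 0.1304]
eef_rot: [[1.0, 0.001, 0.001], [0.001, -1.0, 0.001], [0.001, -0.001, -1.0]]
contact_force: [-1.4, -0.2, 0.3]
finger_gap: 0.0571
finger_force: 0.0
clock: 40.75
tcp_pos: [0.5133, -0.0915, 0.2096]
eef_rot: [[1.0, -0.001, 0.002], [-0.001, -1.0, -0.0], [0.002, 0.0, -1.0]]
contact_force: [0.4, -0.7, 0.7]
finger_gap: 0.088
finger_force: 0.0
black_jar [([282.0, 181.0], 0.8, [0.5117, -0.0943])]
[ 0.51292321 -0.09338226  0.20932076]
```

```bash
python3 -m creep '[0,0.6,2,0,0,0, 0,0.6,5,0,0,0, 0,0.6,8,0,0,0, 0,0.6,11,0,0,0, 0,0.6,13,0,0,0, 0,0.6,14.8,0,0,0, 0,0.6,16,0,0,0, 0,0.6,16.8,0,0,0, 0,0.6,16.8,0,0,0, 0,0.6,16.8,0,0,0]'
python3 -m creep '[0,0,0,0,0,0, 0,0,0,0,0,0, 0,0,0,0,0,0, 0,0,0,0,0,0, 0,0,0,0,0,0, 0,0,0,0,0,0, 0,0,0,0,0,0, 0,0,0,0,0,0, 0,0,0,0,0,0, 0,0,0,0,0,0]' 1 25
python3 -m creep '[0,0,-1,0,0,0, 0,0,-3,0,0,0, 0,0,-6,0,0,0, 0,0,-9,0,0,0, 0,0,-12,0,0,0, 0,0,-14.5,0,0,0, 0,0,-16,0,0,0, -0.5,-2,-17,0,0,0, -1.2,-5,-17,0,0,0, -2,-9,-17,0,0,0]'
```

```text
clock: 42.1
tcp_pos: [0.5135, -0.0955, 0.0405]
eef_rot: [[1.0, 0.001, 0.001], [0.001, -1.0, -0.0], [0.001, 0.0, -1.0]]
contact_force: [-0.7, -0.1, 0.4]
finger_gap: 0.0876
finger_force: 0.0
clock: 43.35
tcp_pos: [0.513, -0.0956, 0.04]
eef_rot: [[1.0, 0.001, 0.0], [0.001, -1.0, -0.0], [0.0, 0.0, -1.0]]
contact_force: [-0.5, -0.4, 0.9]
finger_gap: 0.0426
finger_force: 24.9
clock: 44.6
tcp_pos: [0.4918, -0.0039, 0.2095]
eef_rot: [[1.0, -0.0, -0.001], [-0.0, -1.0, 0.0], [-0.001, -0.0, -1.0]]
contact_force: [0.5, 1.5, -1.7]
finger_gap: 0.043
finger_force: 24.8
```

```bash
python3 -m creep '[-0.6,-2,0,0,0,0, -1.6,-5,0,0,0,0, -2.6,-8.5,0,0,0,0, -3.3,-11.2,0,0,0,0, -3.7,-12.5,0,0,0,0, -3.7,-12.5,0,0,0,0, -3.7,-12.5,0,0,0,0, -3.7,-12.5,0,0,0,0, -3.7,-12.5,0,0,0,0, -3.7,-12.5,0,0,0,0]'
python3 w.py w9 cup_black
python3 - <<'E'
from h import *
s=manip.snapshot("side"); save(s,"side9")
i=cv2.imread("pics/side9.png")[90:320,190:400]; cv2.imwrite("pics/s9.png",np.hstack([cv2.resize(i,(438,480)),cv2.resize(cv2.imread("pics/w9.png")[80:340,150:346],(362,480))]))
E
```

```text
clock: 45.85
tcp_pos: [0.456, 0.1191, 0.21]
eef_rot: [[1.0, -0.0, 0.0], [-0.0, -1.0, -0.0], [0.0, 0.0, -1.0]]
contact_force: [1.0, -0.5, -1.4]
finger_gap: 0.0427
finger_force: 24.8
cup_black [([278.0, 181.0], 0.78, [0.4561, 0.121])]
[0.45593936 0.11924447 0.20996444]
```

View pics/s9.png

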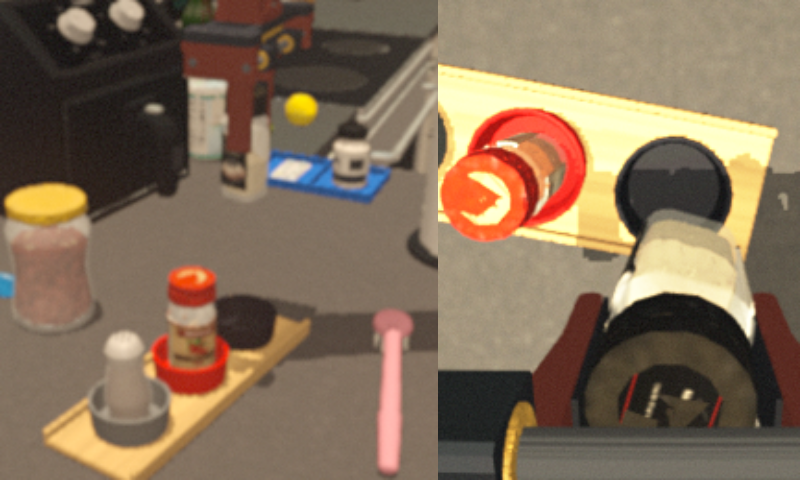

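The shaker and red jar stand upright in their cups, and the black jar hangs upright above the black cup. Lowering, releasing and retreating.

```bash
python3 -m creep '[0,-0.1,2,0,0,0, 0,-0.1,5,0,0,0, 0,-0.1,8,0,0,0, 0,-0.1,11,0,0,0, 0,-0.1,13,0,0,0, 0,-0.1,14,0,0,0, 0,-0.1,14.8,0,0,0, 0,-0.1,15.3,0,0,0, 0,-0.1,15.5,0,0,0, 0,-0.1,15.6,0,0,0]'
python3 -m creep '[0,0,0,0,0,0, 0,0,0,0,0,0, 0,0,0,0,0,0, 0,0,0,0,0,0, 0,0,0,0,0,0, 0,0,0,0,0,0, 0,0,-1,0,0,0, 0,0,-3,0,0,0, 0,0,-6,0,0,0, 0,0,-9,0,0,0]' -0.3
python3 -m creep '[0,0,-4,0,0,0, 0,2,-7,0,0,0, 0,6,-9,0,0,0, 0,10,-9,0,0,0, 0,14,-9,0,0,0, 0,17,-9,0,0,0, 0,18,-9,0,0,0, 0,18,-9,0,0,0, 0,18,-9,0,0,0, 0,18,-9,0,0,0]'
python3 - <<'E'
from h import *
s=manip.snapshot("side"); save(s,"sideA"); t=manip.snapshot("wrist"); save(t,"wA")
i=cv2.imread("pics/sideA.png")[90:320,190:400]; cv2.imwrite("pics/sA.png",np.hstack([cv2.resize(i,(400,438)),cv2.resize(cv2.imread("pics/wA.png")[0:420,0:384],(400,438))]))
E
```

```text
clock: 47.25
tcp_pos: [0.4562, 0.1205, 0.0542]
eef_rot: [[1.0, 0.001, 0.001], [0.001, -1.0, 0.0], [0.001, -0.0, -1.0]]
contact_force: [-0.6, -0.0, -1.5]
finger_gap: 0.0425
finger_force: 24.8
clock: 48.5
tcp_pos: [0.4558, 0.1205, 0.1454]
eef_rot: [[1.0, 0.001, 0.0], [0.001, -1.0, 0.0], [0.0, -0.0, -1.0]]
contact_force: [0.6, 0.0, 0.1]
finger_gap: 0.0573
finger_force: 0.0
clock: 49.75
tcp_pos: [0.4561, -0.0584, 0.234]
eef_rot: [[1.0, 0.003, 0.0], [0.003, -1.0, 0.0], [0.0, -0.0, -1.0]]
contact_force: [-0.6, 0.1, 0.1]
finger_gap: 0.0569
finger_force: 0.0
```

View pics/sA.png

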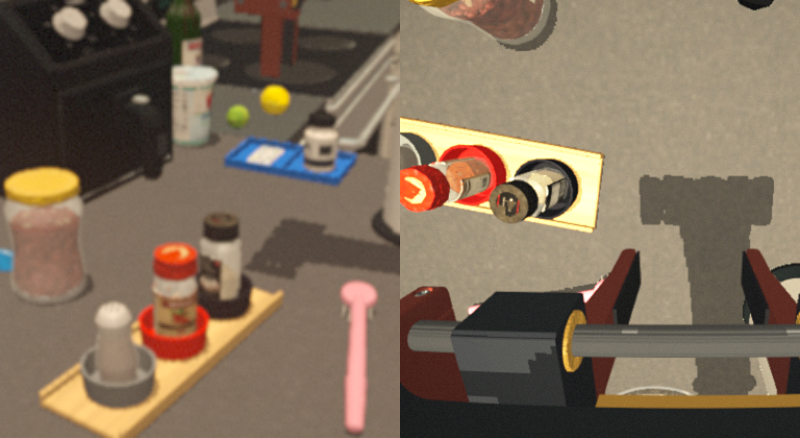

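All three seasonings stand upright in their own cups, at (115,345), (175,300) and (222,265). The bottle stands in the tray compartment without the blister pack, and the gold jar hasn't moved.

```bash
python3 -c "
from cell import manip
print(manip.sign_off())"
```

```text
the job is handed in; nothing more can be done
None
```

The job is done and handed in at about 50 s: the tablet bottle stands in the empty medicine compartment, the red-capped jar, black-capped jar and grey shaker stand upright in their matching cups, and the gold-lidded jar was not touched.

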